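# Hang the tray carrier on the drying rail, load the drawer pull and slide it to the pointer

## Task

Hang the tray carrier by its hook on the rail of the stand, near the end of the rail that is farther from the metal pointer. Then lay the wooden drawer-pull blank, which stands on its end, flat in the carrier's pocket with its hollow face up. Last, slide the loaded carrier along the rail, without lifting it off, until it is centred on the pointer, and leave everything else in place.

Things in the scene. Friction and masses are not known exactly. Their poses are not given: they have to be found in the camera images.
- stand: fixed low wooden stand, 450 mm long, with a horizontal round steel rail, 16 mm in diameter, along its y axis. Origin on the table under the rail's middle. Posts (top 137 mm high) at y = +-205 mm; rail free between y = +-195 mm. A second round bar (16 mm, axis at x = -3, z = 60 mm) runs below it: the back of a hung carrier leans on this. The carrier hangs on the -x side
- rail_mid (a point): middle of the upper rail, on its axis, 135 mm above the table
- mark: fixed metal pointer (flat bright arrow, 40 mm wide) on a thin post, 24 to 75 mm behind the rail's axis, 132 mm high, its arrow pointing at the rail towards the robot. Origin on the table straight under the rail's axis, in line with the arrow; axes parallel to the stand's. It stands between y = -100 and +100 mm along the rail
- mark_on_rail (a point): the point on the rail's axis to which the pointer points
- carrier: loose pale wooden tray carrier, 0.32 kg. Origin at its underside, below the pocket's middle. Tray x -61 to 66, y +-41 mm. Behind it a back board, x 66 to 78 mm, 110 mm wide, 99 mm high, with a grip tab on top; behind that a steel hook strip open below. Hung, its axes point as the stand's, the tray's front dips by about 0.09 rad and its underside is about 40 mm above the table
- carrier_hook (a point): point in the hook gap (carrier frame 96, 0, 85 mm) that lies on the rail's axis when the carrier hangs at rest. Hook strip 90 mm wide in y; top plate z 93 to 99 mm, gap for the rail x 78 to 104 mm; rear lip x 104 to 109 mm, flared outwards (to x = 116 mm) at its lower end, z = 62 mm (carrier frame)
- carrier_tab (a point): middle of the grip tab (carrier frame 72, 0, 118 mm): 64 mm wide (y), 12 mm thick (x), z 99 to 133 mm, to be gripped from above across its thickness
- carrier_pocket (a point): centre of the pocket's floor (carrier frame 0, 0, 8 mm); the pocket is 106 mm (x) by 66 mm (y), its walls 8 mm high and 8 mm thick
- pull: loose wooden drawer-pull blank, 0.09 kg, 90 x 50 x 28 mm, standing on its end at first. Origin in the middle of the lower end; z along the 90 mm length, y across the 50 mm width, x out of the face with the hollow (60 x 28 mm, 12 mm deep). Pushed at its top from the hollow side (towards its -x) it tips over and lies hollow face up
- pull_center (a point): centre of the drawer-pull blank (45 mm along its length)
- wax_tin: round tin 68 mm across, 25 mm high, bystander; origin at its underside
- whetstone: grey oil stone 50 x 150 x 22 mm, bystander; origin at its underside
- offcut: wooden offcut 45 x 90 x 28 mm without a hollow, lying flat, bystander; origin at its underside

How it is judged:
On the way, in this order (a step that is already met when the one before it is completed fails the run):
1. the carrier hangs on the rail, at least 70 mm along the rail from the pointer (z of carrier_hook in the frame of rail_mid between -0.005 and 0.004 m and x of carrier_hook in the frame of rail_mid between -0.008 and 0.014 m and contact force between carrier and stand above 1 N and contact force between the fingers and carrier below 0.1 N and horizontal distance between carrier_hook and mark_on_rail above 0.07 m), for 0.2 s.
2. the drawer-pull blank lies released in the hung carrier's pocket, hollow face up, the carrier still at least 60 mm short of the pointer (angle between pull's own x axis and vertical below 0.25 rad and z of pull_center in the frame of carrier_pocket between 0.01 and 0.018 m and horizontal distance between pull_center and carrier_pocket below 0.014 m and contact force between the fingers and pull below 0.1 N and contact force between carrier and stand above 1 N and horizontal distance between carrier_hook and mark_on_rail above 0.06 m), for 0.2 s.
3. the carrier passes along the rail, 20 to 55 mm short of the pointer, still hanging on it (horizontal distance between carrier_hook and mark_on_rail between 0.02 and 0.055 m and contact force between carrier and stand above 0.5 N and z of carrier_hook in the frame of rail_mid between -0.008 and 0.01 m), for 0.04 s.
At the end, for the whole second after the job is handed in: the carrier hangs at rest, tilted less than 0.2 rad, on the rail with the middle of its hook within 12 mm of the point the pointer shows; the drawer-pull blank lies flat in its pocket (centre within 14 mm of the pocket's centre, on the floor, within 0.25 rad of level) with the hollow face up (horizontal distance between carrier_hook and mark_on_rail below 0.012 m and z of carrier_hook in the frame of rail_mid between -0.005 and 0.004 m and angle between carrier's own z axis and vertical below 0.2 rad and angle between pull's own x axis and vertical below 0.25 rad and z of pull_center in the frame of carrier_pocket between 0.01 and 0.018 m and horizontal distance between pull_center and carrier_pocket below 0.014 m and linear speed of each of carrier, pull below 0.02 m/s); the robot touches nothing.
It fails at once if a bystander (tin, whetstone or offcut) is moved more than 30 mm (distance of any of wax_tin, whetstone, offcut from where it was at the start of the episode above 0.03 m).
It also fails if it takes over 72 s, if anything falls off the work surface, if the arm or the gripper's body presses on something with over 40 N, if the wrist force passes 120 N, or if a joint passes its speed limit or range.

## Robot

A 7-joint arm with a two-finger parallel gripper is mounted at the origin on a cart in front of the work surface, level with it; the furniture and walls round the work are solid. World frame = base frame: x ahead of the robot, y to its left, z up, the work surface at z = 0. Lengths are in m, angles in rad, forces in N, time in s.
With the tool pointing down it reaches from about 0.4 to 0.85 m from the base axis. Payload 10.4 kg.
Tool frame: the origin (TCP) lies between the finger pads; the fingertips stand manip.tip_extent ahead of it and the grasp point (between the pads) lies 6 mm ahead of it (manip.tip_extent is the distance from the TCP to the fingertips, in m); z points along the fingers, y is the line along which they close (so a half turn about z gives the same grasp; the last joint's range is limited). The gripper opens to 85 mm and grips with 20 to 120 N. Pads are 22 mm wide; open, the fingers measure 114 mm over their backs; the gripper's body (76 mm by 85 mm) begins 54 mm behind the grasp point. The pads swing forward as they close: fully open they stand 13 mm farther back than shut.
Start: joints at [1.245, 0.332, -0.065, 1.46, 0.022, 1.35, -0.088], TCP at [0.186, -0.597, 0.256] pointing down, gripper open.
Joint ranges: [-2.6, 2.6], [-0.5, 2.12], [-1.47, 1.34], [0.16, 2.42], [-1.27, 4.41], [0.06, 2.06], [-2.6, 2.6]. Speed limits (rad/s): [2.22, 2.22, 2.79, 2.79, 3.14, 3.14, 3.14].

## Interface

Orientations are given as a unit quaternion [x, y, z, w].
In Python, from workcell import get_obs, optics, workorder, manip gives the robot as it stands.
- The arm moves only by the tool jog_arm, never from a script. Its argument "increments" is a list of rows, each a list of 7 numbers: the shift along the tool's x, y, z in m, then the turn, a rotation vector about the tool's x, y, z in rad, then the opening, from -1 (shut) to 1 (fully open). A call has 1 to 5 rows; each row is the pose to reach, as a shift and turn from the pose commanded when the call began, along the tool's axes at that moment; what a row does not reach only later rows make up. A row lasts 1/12 s, in which the tool goes at most 41.7 mm and 7.16 degrees, less where a joint would pass 70% of its speed; a pose out of reach is approached as far as the arm can. A call with a gripper value outside its range is refused whole. The fingers move at their own pace and stop on an object; "grip_force" is the grip in N (left out, the last holds). Time passes only in rows, so rows that repeat a pose let the fingers close. It gives the time, the measured TCP pose, the force, the opening and the grip force at its end, in the units of the state.
- get_obs(): the state, without advancing time (a new reading comes with each control period).
- optics.camera(name): name is "scene" or "side" or "wrist"; returns a dict with "color" (400x640x3 uint8, red, green, blue), "depth" (400x640 float32, m along the optical axis (not along the pixel's ray), 0 where there is no reading), "K" (3x3 intrinsics, pixels), "R" (3x3) and "t" (3): a world point X has camera coordinates R X + t. Camera axes: x right, y down, z forward; pixel columns grow to the right and rows downward; lengths in m; the calibration is good to about 2 mm. The wrist camera is an equidistant fisheye: a pixel r from the principal point sees the ray r / f radians off the axis. A picture is of the moment at which its call begins.
- workorder.hand_in(): hands the job in; it is judged then, once.
The state is a dict: "clock": time; "joint_pos": joint angles; "joint_velocities": joint speeds; "tau": joint torques, N m; "position": TCP position; "ee_rot": TCP orientation; "ft_force": force on the tool from outside, world axes, zero at the start; "torque": the same for the moment, N m; "grip_width": opening from 0.0 (shut) to 1.0 (fully open); "grasp_force": force on a finger pad.
Only numpy, scipy, OpenCV 4.12 (cv2) and the standard library are available. Lean on these libraries where they do the work, as an engineer would, in place of code of your own. Each camera call takes 0.05 s, during which the arm holds its last target. There are 200 camera calls.

## Working session

There is one attempt and no reset: what is moved stays moved. The work goes in short steps, Python scripts to look and compute and a tool call to move; the robot and the scene stay as the last step left them, time stands still between calls to the robot, and variables do not carry over. Pictures are saved under pics/ and viewed, at most 12 in all, crops included, and the job is handed in when it is done.

Besides the shell and the picture viewer there is one more tool, called after ">>>" as name(argument=value, ...), one argument or row to a line, values as JSON. jog_arm: Moves the arm, as the interface text tells. Its arguments: {"type":"object","properties":{"increments":{"type":"array"},"grip_force":{"type":"number"}},"required":["increments"]}

```bash
mkdir -p pics; python3 - <<'E'
from workcell import get_obs, optics, workorder, manip
import cv2, numpy as np
print(get_obs()); print(manip.tip_extent)
ims=[]
for n in ("scene","side"):
    c=optics.camera(n); np.savez(f"{n}0.npz",**c); print(n,c["K"].tolist(),c["R"].tolist(),c["t"].tolist())
    cv2.imwrite(f"pics/{n}0.png",c["color"][:,:,::-1])
E
```

```text
{'clock': 0.0, 'joint_pos': array([ 1.24538159,  0.33286275, -0.06469885,  1.46093215,  0.02162134,
        1.34992281, -0.08849854]), 'joint_velocities': array([ 0.00013492,  0.00138148,  0.00191995, -0.00144464,  0.00047048,
        0.00032422,  0.00045822]), 'tau': array([-4.04355069e-04, -6.25436425e+01,  4.91074228e-02, -3.91607451e+01,
        1.64131931e-02,  9.96515126e-03,  2.34101293e-05]), 'position': array([ 0.18626672, -0.59623901,  0.25552599]), 'ee_rot': array([ 9.88557582e-01,  1.50842290e-01, -1.51270025e-04, -6.98230390e-04]), 'ft_force': array([-0.0840454 ,  0.68952996,  0.197497  ]), 'torque': array([-0.0200405 ,  0.00133319,  0.04106256]), 'grasp_force': 0.0, 'grip_width': 0.9992160497070368}
0.025
scene [[438.0383853189457, 0.0, 320.1985866252153], [0.0, 438.0383853189457, 199.98625494191626], [0.0, 0.0, 1.0]] [[-0.7382210597280574, -0.6745467961023338, 0.004035695982155902], [-0.4971132427323227, 0.5399750526689057, -0.6791946454407363], [0.455969396861389, -0.5034019888352539, -0.7339471007930835]] [0.47673652671335687, 0.26314737722966175, 0.966639499718872]
side [[481.6892530258682, 0.0, 323.7826516236365], [0.0, 481.6892530258682, 200.3388380495138], [0.0, 0.0, 1.0]] [[0.994626003830078, -0.1007189503382858, 0.023975102664290104], [-0.013506750495748033, -0.35582044096874954, -0.93445673066218], [0.10264833265111978, 0.9291111380408473, -0.3552686490142165]] [-0.4979579963245213, 0.15442055885521325, 1.3401786611667308]
```

View pics/scene0.png

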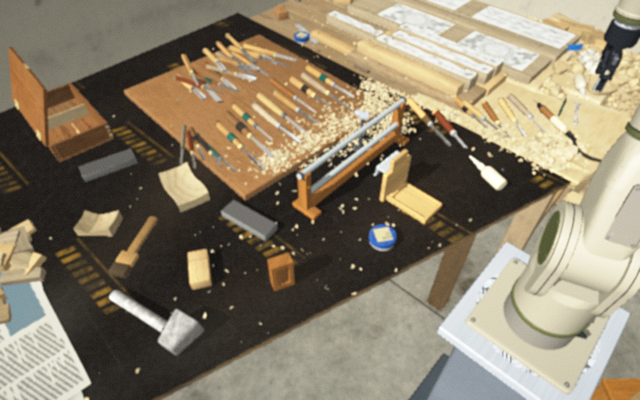

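View pics/side0.png

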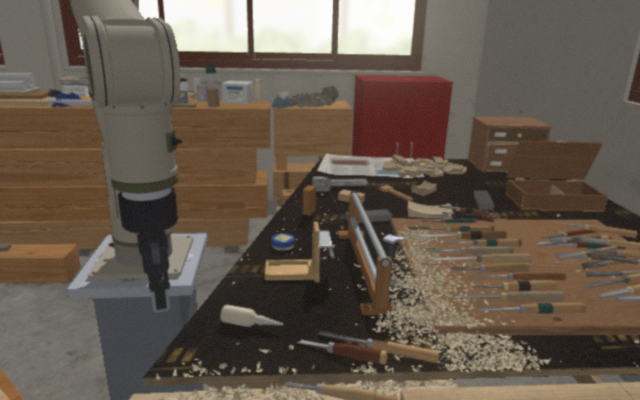

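```bash
cat > h.py <<'E'
import numpy as np, cv2
def load(n): return dict(np.load(n))
def cloud(c):
    v,u=np.mgrid[0:400,0:640]; d=c["depth"]; K=c["K"]
    P=np.stack([(u-K[0,2])/K[0,0]*d,(v-K[1,2])/K[1,1]*d,d],-1)
    W=(P-c["t"])@c["R"]; W[d<=0]=np.nan
    return W
E
python3 - <<'E'
from h import *
a=load("scene0.npz"); b=load("side0.npz")
ca=cv2.resize(a["color"][90:310,180:460],None,fx=2.7,fy=2.7,interpolation=3)[:,:,::-1]
cv2.imwrite("pics/s1.png",ca)
cb=cv2.resize(b["color"][170:345,220:440],None,fx=3.4,fy=3.4,interpolation=3)[:,:,::-1]
cv2.imwrite("pics/s2.png",cb)
# topdown height map 1mm->2px, x up, y left
H=np.zeros((600,800,3),np.uint8)
W=[]
for c in (a,b):
    w=cloud(c).reshape(-1,3); col=c["color"].reshape(-1,3); k=np.isfinite(w[:,0])&(w[:,2]>-.02)&(w[:,2]<.2); W.append((w[k],col[k]))
for c,n in((a,'scene'),(b,'side')):
    w=cloud(c)
    for p in ([(308,203),(400,108),(397,185),(280,270),(250,220),(200,270),(382,237)] if n=='scene' else [(355,200),(385,290),(290,268),(310,200),(282,242),(393,238)]): print(n,p,w[p[1],p[0]].round(3))
allw=np.vstack([q[0] for q in W]);allc=np.vstack([q[1] for q in W])
o=np.argsort(allw[:,2])
x0,y0,s=0.2,0.6,700
for p,cc in zip(allw[o],allc[o]):
    u=int((y0-p[1])*s); v=int(590-(p[0]-x0)*s)
    if p[2]>0.012 and 1<u<798 and 1<v<598:
        h=int(min(255,p[2]*1600)); cv2.circle(H,(u,v),1,(int(255-h),h,int(cc[0])),-1)
for k in range(0,12):
    u=int(k*.1*s); cv2.putText(H,f"{y0-k*.1:.1f}",(u,598),0,.4,(255,255,255)); cv2.line(H,(u,0),(u,8),(255,255,255))
    v=int(590-k*.1*s); cv2.putText(H,f"{x0+k*.1:.1f}",(0,v),0,.4,(255,255,255))
cv2.imwrite("pics/top.png",H)
E
```

```text
scene (308, 203) [0.586 0.113 0.036]
scene (400, 108) [ 0.593 -0.291  0.122]
scene (397, 185) [ 0.461 -0.115  0.02 ]
scene (280, 270) [0.477 0.318 0.06 ]
scene (250, 220) [0.663 0.249 0.024]
scene (200, 270) [0.631 0.43  0.029]
scene (382, 237) [0.379 0.064 0.025]
side (355, 200) [0.595 0.057 0.136]
side (385, 290) [ 0.607 -0.314  0.059]
side (290, 268) [ 0.4   -0.098  0.003]
side (310, 200) [0.481 0.278 0.053]
side (282, 242) [0.381 0.024 0.022]
side (393, 238) [ 0.65  -0.189  0.129]
```

View pics/s1.png

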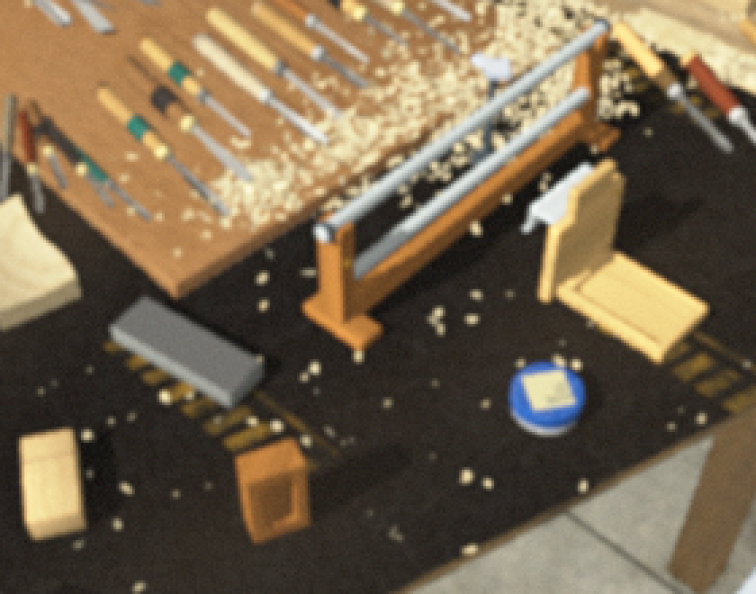

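View pics/s2.png

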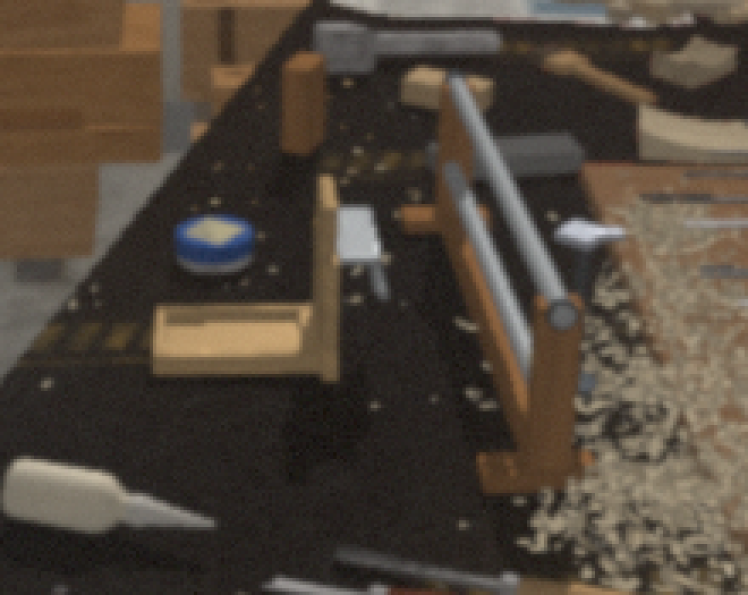

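View pics/top.png

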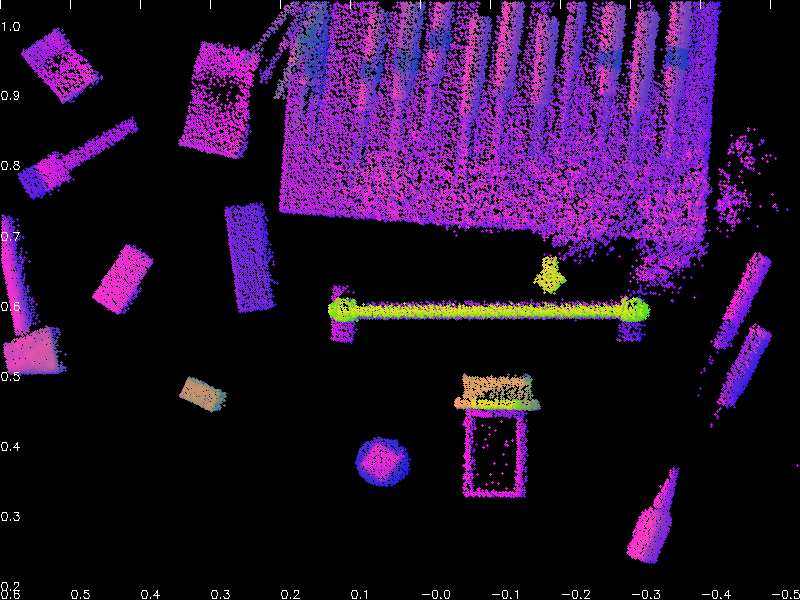

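```bash
cat > m.py <<'E'
from h import *
import sys
def run(a,b):
    w=np.vstack([cloud(c)[np.isfinite(cloud(c)[...,0])] for c in (a,b)])
    wa=cloud(a).reshape(-1,3); wb=cloud(b).reshape(-1,3)
    def box(w,x0,x1,y0,y1,z0,z1): 
        with np.errstate(invalid='ignore'): return w[(w[:,0]>x0)&(w[:,0]<x1)&(w[:,1]>y0)&(w[:,1]<y1)&(w[:,2]>z0)&(w[:,2]<z1)]
    return w,wa,wb,box
E
python3 - <<'E'
from m import *
a=load("scene0.npz");b=load("side0.npz");w,wa,wb,box=run(a,b)
for n,W in (("scene",wa),("side",wb),("both",w)):
    r=box(W,.56,.63,-.27,.11,.115,.16)
    # circle-axis fit: x=x0+k*y , z, R=8mm
    from scipy.optimize import least_squares
    f=lambda p:np.hypot(r[:,0]-p[0]-p[1]*(r[:,1]+.08),r[:,2]-p[2])-.008
    s=least_squares(f,[.594,0,.135],loss='soft_l1',f_scale=.001); print(n,"rail x@y-.08,k,z",s.x.round(4),len(r))
    t=box(W,.55,.64,-.34,.18,.10,.15); print(" y ext",np.percentile(t[:,1],[.2,99.8]).round(4))
    m=box(W,.612,.70,-.24,-.13,.12,.14); print(" mark",m.min(0).round(3),m.max(0).round(3),np.median(m,0).round(4))
    for lo in np.arange(.612,.68,.008):
        q=m[(m[:,0]>=lo)&(m[:,0]<lo+.008)]
        if len(q)>3: print("   ",round(lo,3),len(q),np.percentile(q[:,1],[3,97]).round(4),q[:,2].mean().round(3))
    # carrier
    tb=box(W,.43,.49,-.2,-.02,.1,.15); print(" tab",len(tb),np.percentile(tb,[2,50,98],axis=0).round(4).tolist())
    bd=box(W,.42,.49,-.2,-.02,.03,.15);
    bf=box(W,.42,.49,-.2,-.02,.03,.14); 
    tr=box(W,.3,.44,-.17,.0,.011,.021); rr=cv2.minAreaRect((tr[:,:2]*1000).astype(np.float32)); print(" tray rect",rr)
    hk=box(W,.472,.52,-.2,-.0,.06,.12); print(" hook",np.percentile(hk,[1,50,99],axis=0).round(4).tolist())
    pl=box(W,.43,.52,.24,.38,.08,.105); rr=cv2.minAreaRect((pl[:,:2]*1000).astype(np.float32)); print(" pull top",rr,np.median(pl[:,2]))
    pl=box(W,.43,.52,.24,.38,.01,.105); print(" pull all",pl.min(0).round(3),pl.max(0).round(3))
E
```

```text
scene rail x@y-.08,k,z [ 0.6013 -0.0052  0.1361] 695
 y ext [-0.3167  0.1292]
 mark [ 0.626 -0.203  0.125] [ 0.675 -0.163  0.138] [ 0.6465 -0.1817  0.1323]
    0.628 15 [-0.1895 -0.1739] 0.131
    0.636 25 [-0.2009 -0.1641] 0.133
    0.644 21 [-0.2001 -0.1659] 0.132
    0.652 15 [-0.1918 -0.1747] 0.132
    0.66 12 [-0.19  -0.176] 0.132
    0.668 11 [-0.1931 -0.1765] 0.132
 tab 252 [[0.4599, -0.1458, 0.1003], [0.4628, -0.0955, 0.119], [0.4879, -0.0615, 0.136]]
 tray rect ((385.66961669921875, -105.7049560546875), (87.86896514892578, 104.86614990234375), 89.73836517333984)
 hook [[0.4723, -0.1486, 0.0704], [0.4948, -0.0819, 0.0997], [0.5049, -0.0543, 0.1032]]
 pull top ((479.7904357910156, 312.7982482910156), (50.66913986206055, 30.169429779052734), 63.18232345581055) 0.09106334864122459
 pull all [0.455 0.286 0.01 ] [0.503 0.342 0.094]
side rail x@y-.08,k,z [ 0.5994 -0.0031  0.1316] 420
 y ext [-0.3262  0.1225]
 mark [ 0.624 -0.207  0.121] [ 0.674 -0.166  0.131] [ 0.645  -0.1916  0.1282]
    0.62 6 [-0.1912 -0.1871] 0.126
    0.628 21 [-0.1993 -0.177 ] 0.127
    0.636 26 [-0.2065 -0.1
[... 806 characters left out ...]
 -0.18 ] 0.127
    0.628 36 [-0.1991 -0.1749] 0.128
    0.636 51 [-0.2062 -0.167 ] 0.13
    0.644 44 [-0.2034 -0.1658] 0.13
    0.652 32 [-0.1962 -0.1756] 0.129
    0.66 23 [-0.1955 -0.1761] 0.13
    0.668 21 [-0.195  -0.1768] 0.13
 tab 359 [[0.459, -0.1452, 0.1003], [0.4631, -0.1046, 0.122], [0.4876, -0.0641, 0.1356]]
 tray rect ((386.4178161621094, -107.95553588867188), (92.1963882446289, 106.21992492675781), 89.56832885742188)
 hook [[0.4726, -0.158, 0.0634], [0.493, -0.1041, 0.0963], [0.5063, -0.0555, 0.1029]]
 pull top ((477.8672180175781, 308.70526123046875), (59.66704177856445, 30.48016357421875), 63.34590148925781) 0.09043989886740804
 pull all [0.455 0.278 0.01 ] [0.503 0.342 0.094]
```

>>> jog_arm(
  increments=[
    [0,0,0,0,0,-0.12,1],
    [0,0,0,0,0,-0.24,1],
    [0,0,0,0,0,-0.36,1],
    [0,0,0,0,0,-0.423,1],
    [0,0,0,0,0,-0.423,1],
  ],
)

```text
clock: 0.52
position: [0.1863, -0.5964, 0.2559]
ee_rot: [0.934, 0.356, 0.0, -0.0]
ft_force: [-0.2, 0.5, -0.2]
grip_width: 0.998
grasp_force: 0.0
```

>>> jog_arm(
  increments=[
    [0,0,0,0,0,-0.12,1],
    [0,0,0,0,0,-0.24,1],
    [0,0,0,0,0,-0.36,1],
    [0,0,0,0,0,-0.423,1],
    [0,0,0,0,0,-0.423,1],
  ],
)

```text
clock: 0.93
position: [0.1863, -0.5965, 0.256]
ee_rot: [0.839, 0.544, 0.0, -0.0]
ft_force: [-0.8, -0.7, -0.4]
grip_width: 1.002
grasp_force: 0.0
```

>>> jog_arm(
  increments=[
    [0,0,0,0,0,-0.12,1],
    [0,0,0,0,0,-0.24,1],
    [0,0,0,0,0,-0.36,1],
    [0,0,0,0,0,-0.423,1],
    [0,0,0,0,0,-0.423,1],
  ],
)

```text
clock: 1.35
position: [0.1863, -0.5965, 0.2561]
ee_rot: [0.707, 0.707, 0.0, -0.0]
ft_force: [-0.5, -0.4, -0.3]
grip_width: 0.997
grasp_force: 0.0
```

>>> jog_arm(
  increments=[
    [0.035,0.02,-0.01,0,0,0,1],
    [0.07,0.04,-0.015,0,0,0,1],
    [0.105,0.06,-0.015,0,0,0,1],
    [0.14,0.075,-0.015,0,0,0,1],
    [0.163,0.088,-0.015,0,0,0,1],
  ],
)

```text
clock: 1.77
position: [0.2758, -0.4303, 0.2715]
ee_rot: [0.708, 0.706, 0.0, 0.0]
ft_force: [-0.2, -0.0, 0.5]
grip_width: 0.999
grasp_force: 0.0
```

>>> jog_arm(
  increments=[
    [0.035,0.02,-0.01,0,0,0,1],
    [0.07,0.04,-0.015,0,0,0,1],
    [0.105,0.06,-0.015,0,0,0,1],
    [0.14,0.075,-0.015,0,0,0,1],
    [0.163,0.088,-0.015,0,0,0,1],
  ],
)

```text
clock: 2.18
position: [0.3633, -0.2669, 0.2867]
ee_rot: [0.708, 0.706, 0.0, 0.0]
ft_force: [0.9, 0.3, -0.2]
grip_width: 1.002
grasp_force: 0.0
```

>>> jog_arm(
  increments=[
    [0.035,0.02,-0.01,0,0,0,1],
    [0.07,0.04,-0.015,0,0,0,1],
    [0.105,0.06,-0.015,0,0,0,1],
    [0.14,0.075,-0.015,0,0,0,1],
    [0.163,0.088,-0.015,0,0,0,1],
  ],
)

```text
clock: 2.6
position: [0.4508, -0.1034, 0.3018]
ee_rot: [0.708, 0.706, 0.0, 0.0]
ft_force: [-0.1, -0.7, -0.8]
grip_width: 0.998
grasp_force: 0.0
```

```bash
cat >> h.py <<'E'
def fcloud(c):
    v,u=np.mgrid[0:400,0:640].astype(float); d=c["depth"]; K=c["K"]
    a=(u-K[0,2])/K[0,0]; b=(v-K[1,2])/K[1,1]; r=np.hypot(a,b)+1e-9; s=np.tan(np.minimum(r,1.5))/r
    P=np.stack([a*s*d,b*s*d,d],-1); W=(P-c["t"])@c["R"]; W[(d<=0)|(r>1.4)]=np.nan
    return W
def st():
    from workcell import get_obs
    o=get_obs(); q=o["ee_rot"]; from scipy.spatial.transform import Rotation as R
    M=R.from_quat(q).as_matrix(); print("t %.2f"%o["clock"],"p",o["position"].round(4),"th",np.arctan2(M[1,0],M[0,0]).round(4),"zax",M[:,2].round(4),"F",o["ft_force"].round(2),"w",round(o["grip_width"],3),"g",round(o["grasp_force"],1)); return o
E
python3 - <<'E'
from h import *
from workcell import optics
o=st(); print(o["joint_pos"].round(2))
c=optics.camera("wrist"); np.savez("w1.npz",**c); print(c["K"].tolist(),c["R"].round(3).tolist(),(-c["R"].T@c["t"]).round(3))
cv2.imwrite("pics/w1.png",c["color"][:,:,::-1])
E
```

```text
t 2.60 p [ 0.4508 -0.1034  0.3018] th 1.5687 zax [ 0.0011  0.     -1.    ] F [-0.08 -0.69 -0.79] w 0.998 g 0.0
[ 0.89 -0.02 -0.74  1.76 -0.01  1.39  0.15]
[[309.70691628693146, 0.0, 318.5559917112639], [0.0, 309.70691628693146, 200.85557063098491], [0.0, 0.0, 1.0]] [[1.0, -0.002, 0.002], [-0.003, -0.945, 0.327], [0.001, -0.327, -0.945]] [ 0.451 -0.019  0.42 ]
```

View pics/w1.png

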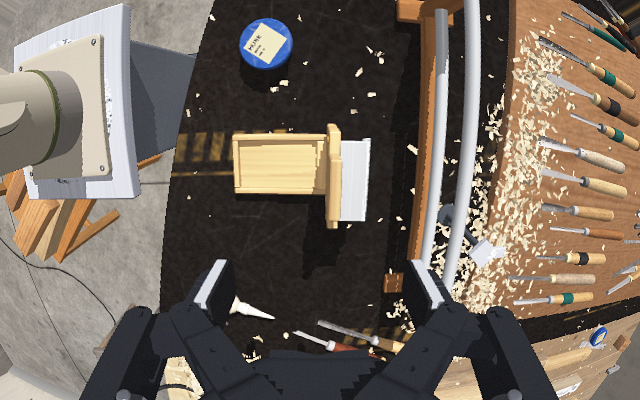

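```bash
python3 - <<'E'
from m import *
from scipy.optimize import least_squares
c=load("w1.npz"); W=fcloud(c).reshape(-1,3); _,_,_,box=run(load("scene0.npz"),load("side0.npz"))
t=box(W,.3,.55,-.25,.1,-.02,.01); print("table z",np.median(t[:,2]).round(4))
r=box(W,.575,.63,-.27,.1,.12,.16)
s=least_squares(lambda p:np.hypot(r[:,0]-p[0]-p[1]*(r[:,1]+.08),r[:,2]-p[2])-.008,[.6,0,.135],loss='soft_l1',f_scale=.001);print("rail",s.x.round(4),len(r))
m=box(W,.612,.70,-.26,-.13,.12,.145)
for lo in np.arange(.612,.69,.008):
    q=m[(m[:,0]>=lo)&(m[:,0]<lo+.008)]
    if len(q)>3: print("   mark",round(lo,3),len(q),np.percentile(q[:,1],[2,98]).round(4),q[:,2].mean().round(4))
tb=box(W,.43,.50,-.2,-.02,.128,.15);print("tab top",len(tb),np.percentile(tb,[2,50,98],axis=0).round(4).tolist(), cv2.minAreaRect((tb[:,:2]*1000).astype(np.float32)))
bd=box(W,.43,.50,-.2,-.02,.09,.15);print("board",np.percentile(bd,[1,99],axis=0).round(4).tolist())
hk=box(W,.478,.52,-.2,-.02,.09,.108);print("hook",np.percentile(hk,[1,50,99],axis=0).round(4).tolist(), cv2.minAreaRect((hk[:,:2]*1000).astype(np.float32)))
tr=box(W,.3,.445,-.18,-.02,.011,.025);print("tray",np.percentile(tr,[1,99],axis=0).round(4).tolist(),cv2.minAreaRect((tr[:,:2]*1000).astype(np.float32)))
p=box(W,.55,.64,.05,.2,.125,.16);print("post end y",p[:,1].max() if len(p) else None)
tn=box(W,.3,.45,-.0,.12,.018,.035);print("tin",tn.min(0).round(3),tn.max(0).round(3))
E
```

```text
table z 0.0009
rail [ 0.6014 -0.0014  0.1357] 4336
   mark 0.62 20 [-0.1864 -0.1816] 0.1302
   mark 0.628 92 [-0.1936 -0.1744] 0.1318
   mark 0.636 153 [-0.2004 -0.1671] 0.1323
   mark 0.644 142 [-0.2029 -0.1665] 0.133
   mark 0.652 72 [-0.1962 -0.1758] 0.1329
   mark 0.66 61 [-0.1899 -0.1774] 0.1327
   mark 0.668 54 [-0.1911 -0.1776] 0.1325
tab top 747 [[0.4615, -0.137, 0.1309], [0.4671, -0.1057, 0.1336], [0.4729, -0.0772, 0.1352]] ((467.40325927734375, -107.37657928466797), (11.810407638549805, 62.633575439453125), 0.30478379130363464)
board [[0.461, -0.1585, 0.0945], [0.4996, -0.0556, 0.135]]
hook [[0.4782, -0.1522, 0.098], [0.4908, -0.1047, 0.0999], [0.5037, -0.0638, 0.1014]] ((491.6858825683594, -108.79212951660156), (27.296600341796875, 91.01960754394531), 0.010451849550008774)
tray [[0.3353, -0.147, 0.0113], [0.4432, -0.0652, 0.0187]] ((389.35302734375, -105.98573303222656), (82.94974517822266, 109.60040283203125), 89.59796905517578)
post end y 0.09013102501803631
tin [0.351 0.02  0.018] [0.419 0.088 0.029]
```

>>> jog_arm(
  increments=[
    [-0.002,0.008,0.04,0,0,0,1],
    [-0.004,0.016,0.08,0,0,0,1],
    [-0.004,0.016,0.12,0,0,0,1],
    [-0.004,0.016,0.15,0,0,0,1],
    [-0.004,0.016,0.171,0,0,0,1],
  ],
)

```text
clock: 3.07
position: [0.4644, -0.111, 0.1272]
ee_rot: [0.709, 0.705, -0.001, -0.002]
ft_force: [-0.0, -0.9, 0.6]
grip_width: 1.002
grasp_force: 0.0
```

>>> jog_arm(
  increments=[
    [0,0,0,0,0,0,1],
    [0,0,0,0,0,0,-1],
    [0,0,0,0,0,0,-1],
    [0,0,0,0,0,0,-1],
    [0,0,0,0,0,0,-1],
  ],
  grip_force=80,
)

```text
clock: 3.48
position: [0.4668, -0.1116, 0.1319]
ee_rot: [0.707, 0.707, 0.0, 0.001]
ft_force: [0.1, 0.5, 0.5]
grip_width: 0.453
grasp_force: 0.0
```

>>> jog_arm(
  increments=[
    [0,0,0,0,0,0,-1],
    [0,0,0,0,0,0,-1],
    [0,0,0,0,0,0,-1],
    [0,0,0,0,0,0,-1],
    [0,0,0,0,0,0,-1],
  ],
)

```text
clock: 3.9
position: [0.4666, -0.1115, 0.1312]
ee_rot: [0.707, 0.707, 0.0, 0.001]
ft_force: [-0.6, 0.3, 6.9]
grip_width: 0.122
grasp_force: 79.3
```

>>> jog_arm(
  increments=[
    [0,0,-0.01,0,0,0,-1],
    [0,0,-0.03,0,0,0,-1],
    [0,0,-0.055,0,0,0,-1],
    [0,0,-0.085,0,0,0,-1],
    [0,0,-0.107,0,0,0,-1],
  ],
)

```text
clock: 4.32
position: [0.4658, -0.111, 0.2396]
ee_rot: [0.707, 0.708, 0.0, 0.0]
ft_force: [1.6, -1.2, -3.3]
grip_width: 0.124
grasp_force: 78.3
```

>>> jog_arm(
  increments=[
    [0.015,0,0,0,0,0,-1],
    [0.045,0,0,0,0,0,-1],
    [0.08,0,0,0,0,0,-1],
    [0.11,0,0,0,0,0,-1],
    [0.125,0,0,0,0,0,-1],
  ],
)

```text
clock: 4.73
position: [0.465, 0.0179, 0.2378]
ee_rot: [0.705, 0.709, 0.0, -0.0]
ft_force: [-1.1, -0.0, -3.6]
grip_width: 0.124
grasp_force: 78.3
```

>>> jog_arm(
  increments=[
    [0,0,0,0,0,0,-1],
    [0,0,0,0,0,0,-1],
    [0,0,0,0,0,0,-1],
  ],
)

```text
clock: 4.98
position: [0.4656, 0.0128, 0.2373]
ee_rot: [0.707, 0.707, -0.0, -0.0]
ft_force: [0.0, -0.6, -3.4]
grip_width: 0.127
grasp_force: 78.3
```

```bash
python3 - <<'E'
from m import *
from workcell import optics
o=st(); print(o["joint_pos"].round(2))
a=optics.camera("scene");b=optics.camera("side");c=optics.camera("wrist")
for n,q in zip(("a2","b2","w2"),(a,b,c)): np.savez(n,**q)
A=cv2.resize(b["color"][130:330,200:440],None,fx=2,fy=2); B=cv2.resize(c["color"],(480,300)); A=cv2.resize(A,(480,400))
im=np.vstack([A,B])[:,:,::-1]; cv2.imwrite("pics/c2.png",cv2.resize(im,None,fx=.857,fy=.857))
for n,W in (("wrist",fcloud(c).reshape(-1,3)),("side",cloud(b).reshape(-1,3)),("scene",cloud(a).reshape(-1,3))):
    _,_,_,box=run(a,b)
    hk=box(W,.476,.54,-.06,.09,.185,.215);hk=hk[:] ; print(n,"hook",len(hk),np.percentile(hk,[1,50,99],axis=0).round(4).tolist()if len(hk)else 0)
    tr=box(W,.32,.45,-.06,.09,.1,.15); print(" tray",np.percentile(tr,[1,99],axis=0).round(4).tolist())
    if len(tr)>9: 
        s=np.linalg.lstsq(np.c_[tr[:,:2],np.ones(len(tr))],tr[:,2],rcond=None)[0]; print(" slope",s.round(3))
E
```

```text
t 4.98 p [0.4656 0.0128 0.2373] th 1.5709 zax [-5.e-04 -5.e-04 -1.e+00] F [ 0.04 -0.56 -3.41] w 0.127 g 78.3
[ 0.74  0.05 -0.87  1.85  0.04  1.26 -0.14]
wrist hook 5229 [[0.4764, -0.0131, 0.1971], [0.4915, 0.0351, 0.2058], [0.5027, 0.0608, 0.2072]]
 tray [[0.3354, -0.0228, 0.1129], [0.4489, 0.0574, 0.1238]]
 slope [-0.008  0.001  0.12 ]
side hook 113 [[0.477, -0.0344, 0.1886], [0.4903, -0.0041, 0.2014], [0.5003, 0.058, 0.2032]]
 tray [[0.3317, -0.0313, 0.1034], [0.4491, 0.0537, 0.1201]]
 slope [0.005 0.017 0.111]
scene hook 172 [[0.4763, 0.0013, 0.1864], [0.4934, 0.0452, 0.2056], [0.5028, 0.0623, 0.2087]]
 tray [[0.3324, -0.0227, 0.1085], [0.4488, 0.059, 0.1254]]
 slope [-0.009 -0.007  0.121]
```

View pics/c2.png

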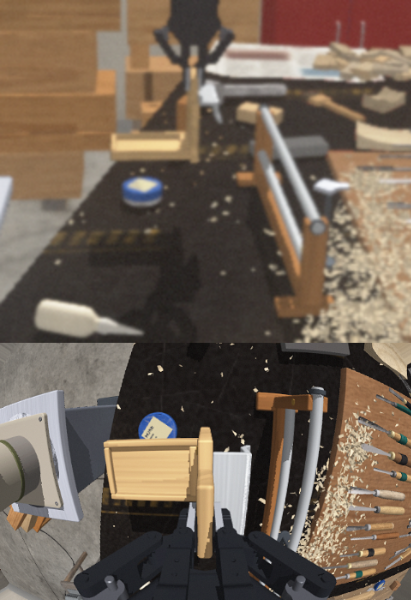

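>>> jog_arm(
  increments=[
    [0,0.015,0,0,0,0,-1],
    [0,0.045,0,0,0,0,-1],
    [0,0.08,0,0,0,0,-1],
    [0,0.105,0,0,0,0,-1],
    [0,0.116,0,0,0,0,-1],
  ],
)

```text
clock: 5.55
position: [0.5843, 0.0122, 0.2362]
ee_rot: [0.708, 0.706, 0.0, -0.001]
ft_force: [-0.3, 0.5, -3.5]
grip_width: 0.122
grasp_force: 78.5
```

>>> jog_arm(
  increments=[
    [0,0,0,0,0,0,-1],
    [0,0,0,0,0,0,-1],
    [0,0,0,0,0,0,-1],
  ],
)

```text
clock: 5.8
position: [0.5811, 0.0135, 0.2371]
ee_rot: [0.707, 0.707, -0.0, -0.0]
ft_force: [0.3, 0.3, -4.5]
grip_width: 0.125
grasp_force: 78.5
```

>>> jog_arm(
  increments=[
    [0,0,0.008,0,0,0,-1],
    [0,0,0.02,0,0,0,-1],
    [0,0,0.035,0,0,0,-1],
    [0,0,0.046,0,0,0,-1],
    [0,0,0.05,0,0,0,-1],
  ],
)

```text
clock: 6.22
position: [0.5804, 0.0133, 0.1848]
ee_rot: [0.707, 0.707, -0.001, -0.001]
ft_force: [-0.2, -1.0, -2.6]
grip_width: 0.122
grasp_force: 78.6
```

>>> jog_arm(
  increments=[
    [0,0,0,0,0,0,-1],
    [0,0,0,0,0,0,-1],
    [0,0,0,0,0,0,-1],
  ],
)

```text
clock: 6.47
position: [0.5821, 0.0139, 0.188]
ee_rot: [0.707, 0.707, 0.0, 0.0]
ft_force: [0.4, -0.4, -3.2]
grip_width: 0.121
grasp_force: 78.6
```

```bash
python3 - <<'E'
from m import *
from workcell import optics
o=st(); print(o["joint_pos"].round(2))
a=optics.camera("scene");b=optics.camera("side");c=optics.camera("wrist")
for n,q in zip(("a3","b3","w3"),(a,b,c)): np.savez(n,**q)
W=fcloud(c).reshape(-1,3);_,_,_,box=run(a,b)
hk=box(W,.59,.64,-.06,.09,.142,.165);print("hook",len(hk),np.percentile(hk,[1,50,99],axis=0).round(4).tolist())
tr=box(W,.43,.57,-.06,.09,.05,.08); print(" tray",np.percentile(tr,[1,99],axis=0).round(4).tolist())
r=box(W,.575,.63,-.27,-.1,.12,.16)
from scipy.optimize import least_squares
s=least_squares(lambda p:np.hypot(r[:,0]-p[0]-p[1]*(r[:,1]-.017),r[:,2]-p[2])-.008,[.6,0,.135],loss='soft_l1',f_scale=.001);print("rail",s.x.round(4),len(r))
A=cv2.resize(b["color"][150:310,300:440],None,fx=3,fy=3); B=cv2.resize(a["color"][90:250,260:400],None,fx=2.6,fy=3)
cv2.imwrite("pics/c3.png",np.hstack([A,B])[:,:,::-1])
E
```

```text
t 6.47 p [0.5821 0.0139 0.188 ] th 1.5718 zax [ 0.0011 -0.     -1.    ] F [ 0.41 -0.43 -3.16] w 0.121 g 78.6
[ 0.57  0.41 -0.84  1.63  0.31  1.24 -0.33]
hook 6478 [[0.5907, -0.0108, 0.1422], [0.6049, 0.0418, 0.1564], [0.6191, 0.0879, 0.1578]]
 tray [[0.4521, -0.0215, 0.0635], [0.569, 0.0587, 0.0745]]
rail [0.6   0.    0.135] 0
```

View pics/c3.png

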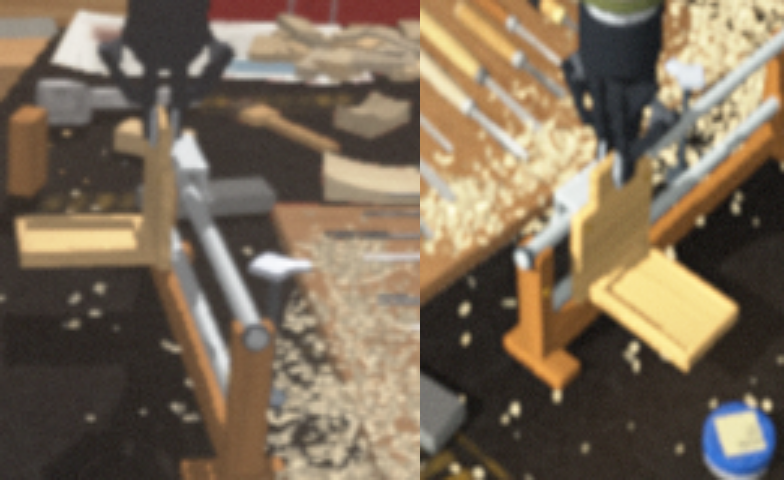

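>>> jog_arm(
  increments=[
    [0,-0.001,0.003,0,0,0,-1],
    [0,-0.003,0.006,0,0,0,-1],
    [0,-0.003,0.008,0,0,0,-1],
    [0,-0.003,0.008,0,0,0,-1],
    [0,-0.003,0.008,0,0,0,-1],
  ],
  grip_force=30,
)

```text
clock: 7.03
position: [0.5789, 0.0139, 0.1811]
ee_rot: [0.707, 0.707, -0.0, 0.001]
ft_force: [-8.6, -1.9, 15.8]
grip_width: 0.124
grasp_force: 81.1
```

>>> jog_arm(
  increments=[
    [0,0,-0.001,0,0,0,-0.6],
    [0,0,-0.001,0,0,0,-0.4],
    [0,0,-0.001,0,0,0,-0.2],
    [0,0,-0.001,0,0,0,0],
    [0,0,-0.001,0,0,0,0],
  ],
)

```text
clock: 7.45
position: [0.5787, 0.0138, 0.1801]
ee_rot: [0.707, 0.707, -0.0, -0.0]
ft_force: [0.0, 0.9, -0.6]
grip_width: 0.5
grasp_force: 0.0
```

>>> jog_arm(
  increments=[
    [0,0,-0.015,0,0,0,0],
    [0,0,-0.045,0,0,0,0],
    [0,0,-0.08,0,0,0,0],
    [0,0,-0.115,0,0,0,0],
    [0,0,-0.13,0,0,0,0],
  ],
)

```text
clock: 7.87
position: [0.5798, 0.0144, 0.3149]
ee_rot: [0.707, 0.708, 0.002, 0.002]
ft_force: [0.2, 0.1, 0.1]
grip_width: 0.496
grasp_force: 0.0
```

```bash
cat > car.py <<'E'
from m import *
from scipy.optimize import least_squares
from workcell import optics
def look(tag,yc):
    c=optics.camera("wrist"); np.savez(tag,**c); W=fcloud(c).reshape(-1,3); _,_,_,box=run(load("scene0.npz"),load("side0.npz"))
    hk=box(W,.592,.64,yc-.08,yc+.08,.146,.165);print("hook",len(hk),np.percentile(hk,[1,50,99],axis=0).round(4).tolist())
    tr=box(W,.42,.56,yc-.07,yc+.07,.035,.08);print("tray",np.percentile(tr,[1,99],axis=0).round(4).tolist(),np.linalg.lstsq(np.c_[tr[:,:2],np.ones(len(tr))],tr[:,2],rcond=None)[0].round(3))
    tb=box(W,.53,.62,yc-.08,yc+.08,.17,.2);print("tab",len(tb),np.percentile(tb,[2,50,98],axis=0).round(4).tolist())
    m=box(W,.63,.655,-.26,-.13,.12,.145);print("mark",len(m),np.percentile(m,[1,99],axis=0).round(4).tolist() if len(m) else 0)
    return c,W,box
E
python3 - <<'E'
from car import *
st(); look("w4",.017)
a=optics.camera("scene"); np.savez("a4",**a)
W=cloud(a).reshape(-1,3)
_,_,_,box=run(a,a)
for z in (.02,.04,.06,.08):
  p=box(W,.44,.52,.26,.36,z-.01,z+.01); print(z,len(p),p.min(0).round(3),p.max(0).round(3))
p=box(W,.44,.52,.26,.36,.084,.1);print(cv2.boxPoints(cv2.minAreaRect((p[:,:2]*1000).astype(np.float32))))
cv2.imwrite("pics/a4.png",np.hstack([cv2.resize(a["color"][110:290,255:395],None,fx=3,fy=3),cv2.resize(a["color"][240:300,260:300],(360,540),interpolation=3)])[:,:,::-1])
E
```

```text
t 7.87 p [0.5798 0.0144 0.3149] th 1.572 zax [ 5.e-03  1.e-04 -1.e+00] F [0.24 0.12 0.09] w 0.496 g 0.0
hook 1964 [[0.5923, -0.0264, 0.1479], [0.6025, 0.0201, 0.15], [0.6126, 0.0616, 0.152]]
tray [[0.4533, -0.0226, 0.0447], [0.5592, 0.0579, 0.0621]] [ 0.073 -0.003  0.014]
tab 1054 [[0.5672, -0.0117, 0.1749], [0.5734, 0.0197, 0.1809], [0.5795, 0.0483, 0.1826]]
mark 194 [[0.6301, -0.2022, 0.1266], [0.6471, -0.1693, 0.134]]
0.02 170 [0.457 0.296 0.01 ] [0.502 0.342 0.03 ]
0.04 118 [0.455 0.297 0.03 ] [0.504 0.341 0.05 ]
0.06 92 [0.457 0.296 0.05 ] [0.504 0.341 0.07 ]
0.08 133 [0.456 0.285 0.07 ] [0.501 0.341 0.09 ]
[[454.16663 297.59637]
 [482.85205 283.711  ]
 [504.6281  328.69763]
 [475.9427  342.583  ]]
```

View pics/a4.png

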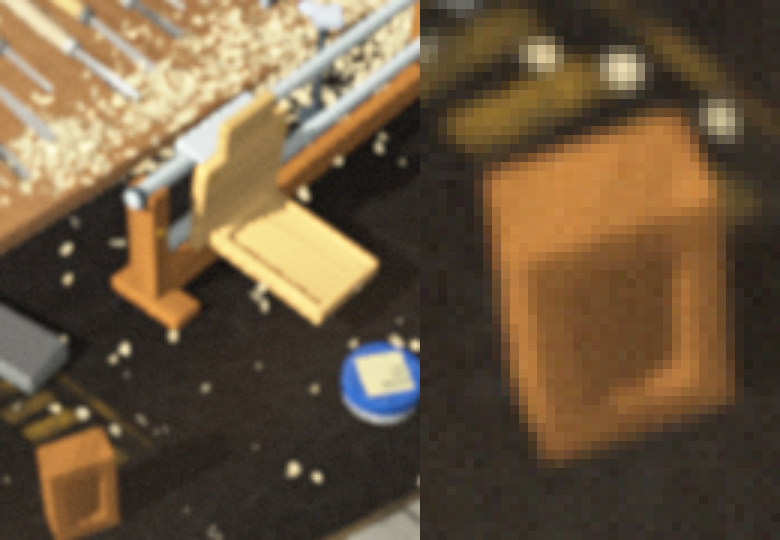

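>>> jog_arm(
  increments=[
    [0.03,-0.013,0,0,0,0,-1],
    [0.065,-0.03,0,0,0,0,-1],
    [0.1,-0.045,0,0,0,0,-1],
    [0.135,-0.061,0,0,0,0,-1],
    [0.16,-0.073,0,0,0,0,-1],
  ],
)

```text
clock: 8.38
position: [0.5035, 0.1768, 0.3095]
ee_rot: [0.706, 0.708, -0.0, -0.0]
ft_force: [0.5, -0.7, 0.5]
grip_width: -0.001
grasp_force: 0.0
```

>>> jog_arm(
  increments=[
    [0.03,-0.013,0,0,0,0,-1],
    [0.065,-0.03,0,0,0,0,-1],
    [0.1,-0.045,0,0,0,0,-1],
    [0.135,-0.061,0,0,0,0,-1],
    [0.16,-0.073,0,0,0,0,-1],
  ],
)

```text
clock: 8.8
position: [0.4301, 0.3363, 0.3095]
ee_rot: [0.706, 0.708, -0.0, -0.0]
ft_force: [-0.2, 0.5, 0.5]
grip_width: 0.001
grasp_force: 0.0
```

>>> jog_arm(
  increments=[
    [0,0,0,0,0,-0.12,-1],
    [0,0,0,0,0,-0.24,-1],
    [0,0,0,0,0,-0.36,-1],
    [0,0,0,0,0,-0.48,-1],
    [0,0,0,0,0,-0.56,-1],
  ],
)

```text
clock: 9.22
position: [0.4322, 0.3335, 0.3091]
ee_rot: [0.481, 0.877, -0.001, -0.0]
ft_force: [-0.4, -0.3, -1.6]
grip_width: -0.001
grasp_force: 0.0
```

>>> jog_arm(
  increments=[
    [0,0,0,0,0,-0.12,-1],
    [0,0,0,0,0,-0.24,-1],
    [0,0,0,0,0,-0.36,-1],
    [0,0,0,0,0,-0.48,-1],
    [0,0,0,0,0,-0.56,-1],
  ],
)

```text
clock: 9.63
position: [0.4323, 0.3334, 0.3092]
ee_rot: [0.22, 0.976, -0.0, -0.0]
ft_force: [-0.3, 0.5, 0.4]
grip_width: -0.002
grasp_force: 0.0
```

```bash
python3 - <<'E'
from car import *
o=st(); print(o["joint_pos"].round(2))
c=optics.camera("wrist"); np.savez("w5",**c); W=fcloud(c).reshape(-1,3); _,_,_,box=run(load("scene0.npz"),load("side0.npz"))
p=box(W,.43,.53,.25,.37,.08,.1);print(len(p),cv2.boxPoints(cv2.minAreaRect((p[:,:2]*1000).astype(np.float32))),np.median(p[:,2]))
q=box(W,.55,.8,.18,.32,.017,.03);print(len(q),cv2.boxPoints(cv2.minAreaRect((q[:,:2]*1000).astype(np.float32))) if len(q) else 0)
E
```

```text
t 9.63 p [0.4323 0.3334 0.3092] th 2.6984 zax [-1.1e-03 -7.0e-04 -1.0e+00] F [-0.28  0.46  0.36] w -0.002 g 0.0
[ 0.27  0.36 -1.25  1.54  0.35  1.49  0.13]
1052 [[456.2229  295.48932]
 [482.8606  283.1009 ]
 [504.11798 328.80853]
 [477.4803  341.19696]] 0.09076011574619763
70 [[740.0671  180.73152]
 [755.9118  180.32076]
 [756.3372  196.72862]
 [740.4925  197.13939]]
```

>>> jog_arm(
  increments=[
    [0,0,0.04,0,0,0,-1],
    [0,0,0.08,0,0,0,-1],
    [0,0,0.12,0,0,0,-1],
    [0,0,0.16,0,0,0,-1],
    [0,0,0.19,0,0,0,-1],
  ],
)

```text
clock: 10.1
position: [0.4312, 0.3324, 0.1164]
ee_rot: [0.224, 0.975, -0.001, -0.001]
ft_force: [1.1, 0.2, 1.0]
grip_width: 0.001
grasp_force: 0.0
```

>>> jog_arm(
  increments=[
    [0,0,0.015,0,0,0,-1],
    [0,0,0.017,0,0,0,-1],
    [-0.01,0,0.017,0,0,0,-1],
    [-0.02,0,0.017,0,0,0,-1],
    [-0.025,0,0.017,0,0,0,-1],
  ],
)

```text
clock: 10.52
position: [0.4579, 0.3223, 0.1052]
ee_rot: [0.224, 0.975, 0.001, 0.001]
ft_force: [1.1, 0.8, -0.1]
grip_width: 0.0
grasp_force: 0.0
```

>>> jog_arm(
  increments=[
    [-0.008,0,0,0,0,0,-1],
    [-0.016,0,0,0,0,0,-1],
    [-0.024,0,0,0,0,0,-1],
    [-0.032,0,0,0,0,0,-1],
    [-0.038,0,0,0,0,0,-1],
  ],
)

```text
clock: 10.93
position: [0.4904, 0.3056, 0.1034]
ee_rot: [0.223, 0.975, -0.0, 0.0]
ft_force: [-0.8, -0.6, 0.3]
grip_width: -0.004
grasp_force: 0.0
```

>>> jog_arm(
  increments=[
    [-0.002,0,0,0,0,0,-1],
    [-0.002,0,0,0,0,0,-1],
    [0.01,0,-0.01,0,0,0,-1],
    [0.01,0,-0.04,0,0,0,-1],
    [0.01,0,-0.08,0,0,0,-1],
  ],
)

```text
clock: 11.35
position: [0.477, 0.311, 0.1826]
ee_rot: [0.222, 0.975, -0.001, -0.002]
ft_force: [2.2, -0.4, 0.8]
grip_width: -0.0
grasp_force: 0.0
```

>>> jog_arm(
  increments=[
    [0,0,-0.03,0,0,0,0],
    [0,0,-0.07,0,0,0,1],
    [0,0,-0.1,0,0,0,1],
    [0,0,-0.12,0,0,0,1],
    [0,0,-0.12,0,0,0,1],
  ],
)

```text
clock: 11.77
position: [0.4792, 0.3132, 0.3084]
ee_rot: [0.222, 0.975, 0.002, 0.002]
ft_force: [-0.4, 0.1, -0.8]
grip_width: 0.709
grasp_force: 0.0
```

```bash
python3 - <<'E'
from car import *
o=st(); print(o["joint_pos"].round(2))
c=optics.camera("wrist"); a=optics.camera("scene");np.savez("w6",**c);np.savez("a6",**a); _,_,_,box=run(a,a)
for W in (fcloud(c).reshape(-1,3),cloud(a).reshape(-1,3)):
  p=box(W,.42,.6,.2,.38,.02,.1)
  if len(p): R=cv2.minAreaRect((p[:,:2]*1000).astype(np.float32));print(len(p),R,cv2.boxPoints(R),np.percentile(p[:,2],[50,98]))
cv2.imwrite("pics/w6.png",np.hstack([c["color"][:,100:500],cv2.resize(a["color"][200:300,230:330],(400,400),interpolation=3)])[:,:,::-1])
E
```

```text
t 11.77 p [0.4792 0.3132 0.3084] th 2.694 zax [ 0.0052  0.0031 -1.    ] F [-0.44  0.07 -0.85] w 0.709 g 0.0
[ 0.26  0.42 -1.2   1.48  0.39  1.5   0.19]
1526 ((547.5133056640625, 280.1142883300781), (49.79446029663086, 120.28142547607422), 65.32952880859375) [[482.46997 282.59225]
 [591.77246 232.38693]
 [612.55664 277.63632]
 [503.25415 327.84164]] [0.02869953 0.03037343]
494 ((545.45166015625, 281.87506103515625), (50.529197692871094, 118.46157836914062), 64.8556137084961) [[481.09863 284.17175]
 [588.3348  233.83734]
 [609.8047  279.57837]
 [502.56854 329.91278]] [0.02892916 0.03197866]
```

View pics/w6.png

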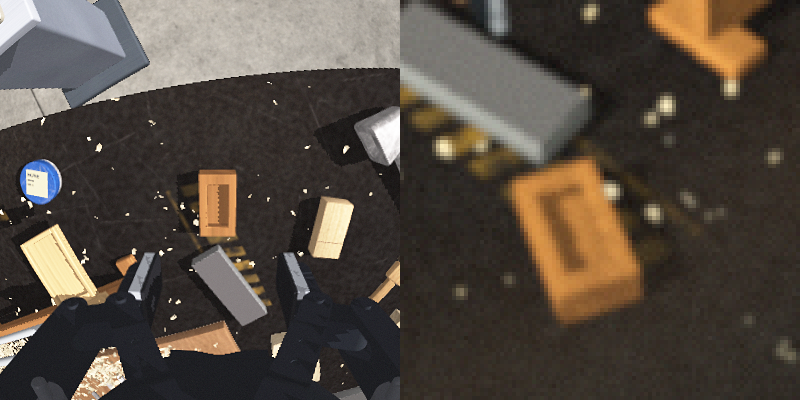

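>>> jog_arm(
  increments=[
    [-0.03,0,0,0,0,-0.012,1],
    [-0.061,0,0.01,0,0,-0.012,1],
    [-0.061,0,0.05,0,0,-0.012,1],
    [-0.061,0,0.09,0,0,-0.012,1],
    [-0.061,0,0.13,0,0,-0.012,1],
  ],
)

```text
clock: 12.28
position: [0.5341, 0.284, 0.1707]
ee_rot: [0.217, 0.976, -0.0, -0.001]
ft_force: [0.6, 0.9, -0.0]
grip_width: 0.996
grasp_force: 0.0
```

>>> jog_arm(
  increments=[
    [0,0,0.035,0,0,0,1],
    [0,0,0.07,0,0,0,1],
    [0,0,0.1,0,0,0,1],
    [0,0,0.12,0,0,0,1],
    [0,0,0.12,0,0,0,1],
  ],
)

```text
clock: 12.7
position: [0.5315, 0.2827, 0.048]
ee_rot: [0.216, 0.976, -0.003, -0.003]
ft_force: [0.4, -0.4, 0.3]
grip_width: 0.997
grasp_force: 0.0
```

```bash
python3 - <<'E'
from car import *
o=st(); print(o["joint_pos"].round(2))
c=optics.camera("wrist"); np.savez("w7",**c); W=fcloud(c).reshape(-1,3); _,_,_,box=run(c,c) if 0 else (0,0,0,run(load("scene0.npz"),load("side0.npz"))[3])
p=box(W,.45,.585,.22,.35,.024,.032);R=cv2.minAreaRect((p[:,:2]*1000).astype(np.float32));print(len(p),R)
E
```

```text
t 12.70 p [0.5315 0.2827 0.048 ] th 2.7053 zax [-0.0076 -0.0035 -1.    ] F [ 0.42 -0.4   0.28] w 0.997 g 0.0
[ 0.18  0.72 -0.99  1.68  0.66  1.12  0.13]
9261 ((535.3373413085938, 286.42022705078125), (50.48553466796875, 91.87149810791016), 64.52474212646484)
```

>>> jog_arm(
  increments=[
    [-0.001,0.003,0.006,0,0,0,1],
    [-0.001,0.003,0.012,0,0,0,1],
    [-0.001,0.003,0.012,0,0,0,0],
    [-0.001,0.003,0.012,0,0,0,-1],
    [-0.001,0.003,0.012,0,0,0,-1],
  ],
  grip_force=40,
)

```text
clock: 13.17
position: [0.5376, 0.2865, 0.042]
ee_rot: [0.217, 0.976, 0.0, 0.0]
ft_force: [0.9, 0.6, -0.2]
grip_width: 0.601
grasp_force: 0.1
```

>>> jog_arm(
  increments=[
    [0,0,0,0,0,0,-1],
    [0,0,0,0,0,0,-1],
    [0,0,0,0,0,0,-1],
    [0,0,0,0,0,0,-1],
  ],
)

```text
clock: 13.5
position: [0.5377, 0.2866, 0.0423]
ee_rot: [0.217, 0.976, 0.0, 0.001]
ft_force: [-2.0, -1.2, 6.6]
grip_width: 0.572
grasp_force: 42.1
```

>>> jog_arm(
  increments=[
    [0,0,-0.015,0,0,0,-1],
    [0,0,-0.05,0,0,0,-1],
    [0,0,-0.09,0,0,0,-1],
    [0,0,-0.13,0,0,0,-1],
    [0,0,-0.15,0,0,0,-1],
  ],
)

```text
clock: 13.92
position: [0.5378, 0.2878, 0.1972]
ee_rot: [0.217, 0.976, 0.002, 0.002]
ft_force: [-0.0, 0.6, -1.2]
grip_width: 0.57
grasp_force: 42.0
```

>>> jog_arm(
  increments=[
    [0,0,-0.02,0,0,-0.08,-1],
    [0,0,-0.04,0,0,-0.18,-1],
    [0,0,-0.06,0,0,-0.28,-1],
    [0,0,-0.06,0,0,-0.38,-1],
    [0,0,-0.06,0,0,-0.44,-1],
  ],
)

```text
clock: 14.33
position: [0.5374, 0.2868, 0.2537]
ee_rot: [-0.004, 1.0, 0.0, 0.001]
ft_force: [-0.1, 0.3, -1.9]
grip_width: 0.572
grasp_force: 42.0
```

>>> jog_arm(
  increments=[
    [0,0,0,0,0,0,-1],
    [0,0,0,0,0,0,-1],
  ],
)

```text
clock: 14.5
position: [0.5371, 0.2863, 0.2518]
ee_rot: [-0.0, 1.0, 0.0, 0.0]
ft_force: [-0.0, -0.6, -1.4]
grip_width: 0.568
grasp_force: 42.0
```

>>> jog_arm(
  increments=[
    [0,-0.015,0,0,0,0,-1],
    [0.005,-0.04,0,0,0,0,-1],
    [0.01,-0.07,0,0,0,0,-1],
    [0.015,-0.1,0,0,0,0,-1],
    [0.025,-0.13,0,0,0,0,-1],
  ],
)

```text
clock: 14.92
position: [0.5124, 0.155, 0.2512]
ee_rot: [0.0, 1.0, -0.0, -0.0]
ft_force: [0.2, -1.1, 0.5]
grip_width: 0.57
grasp_force: 42.0
```

>>> jog_arm(
  increments=[
    [0,-0.03,0,0,0,0,-1],
    [0,-0.065,0,0,0,0,-1],
    [0,-0.095,0,0,0,0,-1],
    [0,-0.125,0,0,0,0,-1],
    [0,-0.139,0,0,0,0,-1],
  ],
)

```text
clock: 15.33
position: [0.5128, 0.0129, 0.2511]
ee_rot: [0.002, 1.0, -0.001, -0.0]
ft_force: [-0.3, -0.3, -1.1]
grip_width: 0.573
grasp_force: 42.0
```

>>> jog_arm(
  increments=[
    [0,0,0,0,-0.08,0,-1],
    [0,0,0,0,-0.08,0,-1],
    [0,0,0,0,-0.08,0,-1],
    [0,0,0,0,-0.08,0,-1],
  ],
)

```text
clock: 15.67
position: [0.5126, 0.0177, 0.2517]
ee_rot: [-0.001, 0.999, -0.001, 0.039]
ft_force: [0.3, -0.1, -1.7]
grip_width: 0.573
grasp_force: 42.1
```

```bash
python3 - <<'E'
from car import *
o=st(); print(o["joint_pos"].round(2))
c=optics.camera("wrist"); a=optics.camera("scene");b=optics.camera("side");np.savez("w8",**c);np.savez("a8",**a);np.savez("b8",**b); _,_,_,box=run(a,b)
for n,W in (("w",fcloud(c).reshape(-1,3)),("sc",cloud(a).reshape(-1,3)),("si",cloud(b).reshape(-1,3))):
  t=box(W,.43,.565,-.04,.08,.04,.085)
  if len(t): print(n,"tray",len(t),np.percentile(t,[1,99],axis=0).round(4).tolist())
  p=box(W,.44,.565,-.03,.07,.195,.25)
  if len(p): print(n,"pull",len(p),np.percentile(p,[1,99],axis=0).round(4).tolist())
cv2.imwrite("pics/w8.png",np.hstack([c["color"][:,100:540],cv2.resize(b["color"][130:270,280:410],(360,400),interpolation=3)])[:,:,::-1])
E
```

```text
t 15.67 p [0.5126 0.0177 0.2517] th -3.1399 zax [ 0.0787 -0.0013 -0.9969] F [ 0.27 -0.07 -1.75] w 0.573 g 42.1
[ 1.14  0.29 -1.43  1.77  0.32  1.26  1.21]
w tray 5095 [[0.4524, -0.0231, 0.0437], [0.5179, 0.0569, 0.0582]]
w pull 17702 [[0.4668, -0.0121, 0.2126], [0.5545, 0.0484, 0.2479]]
sc tray 1178 [[0.4512, -0.0218, 0.0422], [0.5642, 0.0599, 0.0632]]
sc pull 792 [[0.4663, -0.008, 0.2081], [0.5547, 0.0563, 0.2487]]
si tray 642 [[0.4506, -0.0297, 0.0403], [0.564, 0.0547, 0.0581]]
si pull 520 [[0.4657, -0.0222, 0.2045], [0.5551, 0.0445, 0.2492]]
```

View pics/w8.png

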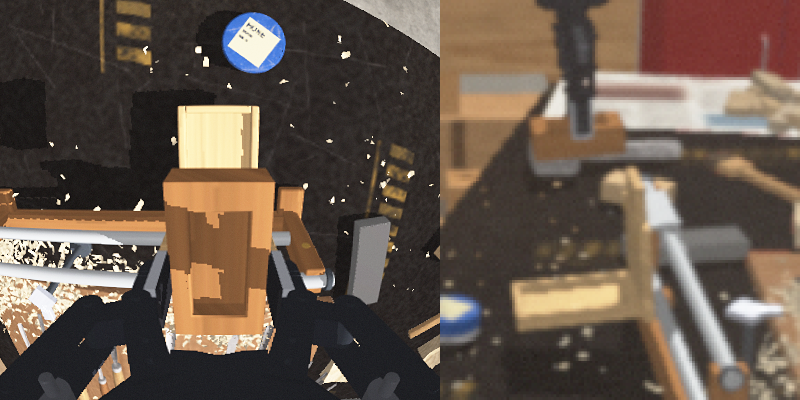

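>>> jog_arm(
  increments=[
    [0.002,0,0.03,0,0,0,-1],
    [0.004,0,0.065,0,0,0,-1],
    [0.007,0,0.1,0,0,0,-1],
    [0.009,0,0.13,0,0,0,-1],
    [0.01,0,0.14,0,0,0,-1],
  ],
)

```text
clock: 16.23
position: [0.512, 0.0181, 0.1068]
ee_rot: [-0.002, 0.999, 0.001, 0.037]
ft_force: [-0.8, 0.5, -1.1]
grip_width: 0.568
grasp_force: 42.1
```

>>> jog_arm(
  increments=[
    [0,0,0,0,0,0,-1],
    [0,0,0,0,0,0,-1],
    [0,0,0,0,0,0,-1],
  ],
)

```text
clock: 16.48
position: [0.5153, 0.0179, 0.1128]
ee_rot: [-0.001, 0.999, 0.0, 0.041]
ft_force: [-0.2, -0.1, -0.9]
grip_width: 0.569
grasp_force: 42.1
```

```bash
python3 - <<'E'
from car import *
o=st(); print(o["joint_pos"].round(2))
c=optics.camera("wrist"); np.savez("w9",**c);b=optics.camera("side");a=optics.camera("scene"); _,_,_,box=run(a,b)
for n,W in (("w",fcloud(c).reshape(-1,3)),("sc",cloud(a).reshape(-1,3)),("si",cloud(b).reshape(-1,3))):
  t=box(W,.43,.5,-.04,.08,.035,.07)
  if len(t): print(n,"tray",len(t),np.percentile(t,[1,99],axis=0).round(4).tolist())
  p=box(W,.44,.565,-.006,.042,.075,.11)
  if len(p): print(n,"pull",len(p),np.percentile(p,[1,99],axis=0).round(4).tolist())
E
```

```text
t 16.48 p [0.5153 0.0179 0.1128] th -3.1389 zax [ 8.220e-02  4.000e-04 -9.966e-01] F [-0.24 -0.07 -0.85] w 0.569 g 42.1
[ 0.93  0.45 -1.23  1.93  0.52  1.03  1.05]
w tray 7545 [[0.4515, -0.0231, 0.0387], [0.4982, 0.0571, 0.0679]]
w pull 15971 [[0.4695, -0.0057, 0.0785], [0.5575, 0.0415, 0.1031]]
sc tray 428 [[0.4507, -0.0214, 0.0388], [0.4992, 0.0598, 0.0683]]
sc pull 377 [[0.4689, -0.0056, 0.0763], [0.553, 0.0418, 0.1066]]
si tray 264 [[0.4499, -0.031, 0.036], [0.4992, 0.0534, 0.0694]]
si pull 197 [[0.4682, -0.006, 0.0758], [0.5579, 0.041, 0.1002]]
```

>>> jog_arm(
  increments=[
    [0,0,0.005,0,0,0,-1],
    [0.001,0,0.01,0,0,0,-1],
    [0.001,0,0.015,0,0,0,-1],
    [0.001,0,0.017,0,0,0,-1],
    [0.001,0,0.017,0,0,0,-1],
  ],
)

```text
clock: 17.05
position: [0.5141, 0.0173, 0.0932]
ee_rot: [-0.001, 0.999, 0.0, 0.039]
ft_force: [-0.8, 0.1, -0.4]
grip_width: 0.571
grasp_force: 42.2
```

>>> jog_arm(
  increments=[
    [0,0,0.001,0,0,0,-1],
    [0,0,0.002,0,0,0,-1],
    [0,0,0.002,0,0,0,-1],
  ],
)

```text
clock: 17.3
position: [0.5146, 0.0175, 0.0921]
ee_rot: [-0.001, 0.999, -0.0, 0.04]
ft_force: [-2.7, -0.0, 3.5]
grip_width: 0.571
grasp_force: 42.7
```

>>> jog_arm(
  increments=[
    [0,0,0,0,0,0,0.3],
    [0,0,0,0,0,0,0.5],
    [0,0,0,0,0,0,0.8],
    [0,0,0,0,0,0,0.8],
    [0,0,0,0,0,0,0.8],
  ],
)

```text
clock: 17.72
position: [0.5147, 0.0173, 0.092]
ee_rot: [-0.001, 0.999, -0.0, 0.04]
ft_force: [0.7, 0.3, -0.1]
grip_width: 0.901
grasp_force: 0.0
```

>>> jog_arm(
  increments=[
    [0,0,-0.015,0,0,0,0.8],
    [0,0,-0.04,0,0,0,0.8],
    [0,0,-0.075,0,0,0,0.8],
    [0,0,-0.11,0,0,0,0.8],
    [0,0,-0.15,0,0,0,0.8],
  ],
)

```text
clock: 18.13
position: [0.5019, 0.0175, 0.242]
ee_rot: [-0.001, 0.999, 0.001, 0.039]
ft_force: [0.5, -1.9, 1.2]
grip_width: 0.9
grasp_force: 0.0
```

```bash
cat > chk.py <<'E'
from car import *
def chk(yc,tag):
  o=st(); print(o["joint_pos"].round(2))
  c=optics.camera("wrist"); a=optics.camera("scene");b=optics.camera("side");np.savez("w"+tag,**c);np.savez("a"+tag,**a);np.savez("b"+tag,**b); _,_,_,box=run(a,b)
  for n,W in (("w",fcloud(c).reshape(-1,3)),("sc",cloud(a).reshape(-1,3)),("si",cloud(b).reshape(-1,3))):
    t=box(W,.43,.5,yc-.06,yc+.06,.03,.062)
    if len(t): print(n,"tray",len(t),np.percentile(t,[1,99],axis=0).round(4).tolist())
    p=box(W,.44,.565,yc-.04,yc+.04,.07,.11)
    if len(p): print(n,"pull",len(p),np.percentile(p,[1,99],axis=0).round(4).tolist(),cv2.minAreaRect((p[:,:2]*1000).astype(np.float32)))
    p=box(W,.44,.56,yc-.04,yc+.04,.067,.11)
    if len(p): print("   top slope",np.linalg.lstsq(np.c_[p[:,:2],np.ones(len(p))],p[:,2],rcond=None)[0].round(3))
    h=box(W,.59,.64,yc-.08,yc+.08,.146,.165)
    if len(h): print(n,"hook",len(h),np.percentile(h,[1,99],axis=0).round(4).tolist())
    h=box(W,.55,.60,yc-.08,yc+.08,.17,.2)
    if len(h): print(n,"tab",len(h),np.percentile(h,[1,50,99],axis=0).round(4).tolist())
    m=box(W,.634,.65,-.26,-.13,.12,.145)
    if len(m): print(n,"mark",len(m),np.percentile(m,[1,99],axis=0)[:,1].round(4).tolist())
  return a,b,c
E
python3 -c "
from chk import *
chk(.0175,'10')"
```

```text
t 18.13 p [0.5019 0.0175 0.242 ] th -3.1388 zax [ 0.078   0.0012 -0.997 ] F [ 0.45 -1.91  1.19] w 0.9 g 0.0
[ 1.17  0.24 -1.42  1.81  0.27  1.23  1.25]
w tray 2486 [[0.4515, -0.0237, 0.044], [0.4989, 0.0573, 0.0579]]
w pull 2988 [[0.4689, -0.0074, 0.0713], [0.5565, 0.0427, 0.083]] ((513.0388793945312, 17.669132232666016), (88.96360778808594, 50.7874870300293), 0.3687388300895691)
   top slope [0.047 0.002 0.052]
w hook 607 [[0.5903, -0.0274, 0.1481], [0.6122, 0.0619, 0.1518]]
w tab 1580 [[0.5661, -0.0134, 0.1702], [0.5687, 0.017, 0.1801], [0.5779, 0.0481, 0.1824]]
w mark 68 [-0.204, -0.1844]
sc tray 383 [[0.4507, -0.0217, 0.038], [0.4994, 0.0596, 0.0614]]
sc pull 442 [[0.468, -0.0068, 0.0704], [0.5569, 0.0447, 0.0849]] ((513.46826171875, 18.71904945373535), (92.03414154052734, 54.85390090942383), 0.5926497578620911)
   top slope [ 0.061 -0.013  0.045]
sc hook 155 [[0.5916, -0.0256, 0.1467], [0.613, 0.0762, 0.1537]]
sc tab 114 [[0.5656, -0.0052, 0.1701], [0.5699, 0.0263, 0.1798], [0.5782, 0.0503, 0.1835]]
si tray 243 [[0.4501, -0.0296, 0.0332], [0.4988, 0.0517, 0.0614]]
si pull 197 [[0.4681, -0.0135, 0.0701], [0.5558, 0.0407, 0.0792]] ((511.9164733886719, 14.0612154006958), (89.37062072753906, 56.09001922607422), 1.4107074737548828)
   top slope [0.069 0.027 0.037]
si hook 37 [[0.5909, -0.0301, 0.1461], [0.6096, 0.055, 0.1492]]
si tab 44 [[0.5649, -0.0182, 0.1701], [0.5695, 0.0034, 0.1767], [0.5763, 0.0426, 0.1786]]
si mark 52 [-0.2076, -0.1703]
```

>>> jog_arm(
  increments=[
    [-0.015,0,0.001,0,0,0,1],
    [-0.035,0,0.003,0,0,0,1],
    [-0.055,0,0.004,0,0,0,1],
    [-0.066,0,0.005,0,0,0,1],
    [-0.066,0,0.005,0,0,0,1],
  ],
)

```text
clock: 18.7
position: [0.5699, 0.0176, 0.2401]
ee_rot: [-0.001, 0.999, 0.001, 0.039]
ft_force: [-0.0, 0.4, 0.2]
grip_width: 1.001
grasp_force: 0.0
```

>>> jog_arm(
  increments=[
    [0,0,0,0,0,0,1],
    [0,0,0,0,0,0,1],
  ],
)

```text
clock: 18.87
position: [0.568, 0.0179, 0.2411]
ee_rot: [-0.002, 0.999, 0.0, 0.039]
ft_force: [0.5, 0.3, 0.4]
grip_width: 1.004
grasp_force: 0.0
```

>>> jog_arm(
  increments=[
    [0,0,0.012,0,0,0,1],
    [0,0,0.03,0,0,0,1],
    [0,0,0.05,0,0,0,1],
    [0,0,0.055,0,0,0,1],
    [0,0,0.055,0,0,0,1],
  ],
)

```text
clock: 19.28
position: [0.572, 0.017, 0.1853]
ee_rot: [-0.001, 0.999, -0.0, 0.039]
ft_force: [0.1, 0.4, -0.5]
grip_width: 0.999
grasp_force: 0.0
```

>>> jog_arm(
  increments=[
    [0,0,0,0,0,0,1],
    [0,0,0,0,0,0,1],
  ],
)

```text
clock: 19.45
position: [0.5735, 0.0176, 0.1879]
ee_rot: [-0.001, 0.999, -0.0, 0.041]
ft_force: [0.7, 0.9, -0.7]
grip_width: 1.003
grasp_force: 0.0
```

```bash
python3 -c "
from chk import *
a,b,c=chk(.0175,'11')
cv2.imwrite('pics/w11.png',np.hstack([c['color'][:,100:540],cv2.resize(b['color'][130:270,280:410],(360,400),interpolation=3)])[:,:,::-1])"
```

```text
t 19.45 p [0.5735 0.0176 0.1879] th -3.1394 zax [ 0.0812  0.     -0.9967] F [ 0.74  0.94 -0.7 ] w 1.003 g 0.0
[ 0.85  0.48 -1.2   1.71  0.5   1.21  1.1 ]
w tray 3471 [[0.4515, -0.0233, 0.044], [0.4991, 0.0574, 0.0572]]
w pull 5334 [[0.469, -0.0069, 0.072], [0.5571, 0.0425, 0.083]] ((513.3081665039062, 17.933366775512695), (89.48793029785156, 50.776275634765625), 0.1724661886692047)
   top slope [ 0.051 -0.001  0.05 ]
w hook 1870 [[0.5908, -0.0273, 0.1482], [0.6122, 0.0615, 0.1517]]
w tab 5969 [[0.5618, -0.0366, 0.1705], [0.5684, 0.0173, 0.1812], [0.5833, 0.0728, 0.1996]]
w mark 400 [-0.2014, -0.1652]
sc tray 380 [[0.4504, -0.0212, 0.0387], [0.499, 0.0597, 0.0613]]
sc pull 432 [[0.4681, -0.0076, 0.0702], [0.5573, 0.0448, 0.0839]] ((512.8370971679688, 18.011497497558594), (91.2021484375, 54.830135345458984), 0.1925305724143982)
   top slope [ 0.061 -0.007  0.044]
sc hook 92 [[0.5905, -0.0251, 0.1462], [0.6136, 0.0636, 0.1527]]
sc tab 232 [[0.562, -0.0297, 0.1706], [0.5689, 0.0156, 0.1816], [0.584, 0.075, 0.1995]]
sc mark 34 [-0.1993, -0.1703]
si tray 242 [[0.4501, -0.03, 0.0342], [0.4988, 0.0502, 0.0611]]
si pull 192 [[0.4677, -0.0147, 0.0702], [0.5559, 0.0418, 0.0805]] ((511.36871337890625, 14.404582977294922), (89.31524658203125, 60.21494674682617), 0.3690713942050934)
   top slope [0.067 0.022 0.038]
si hook 27 [[0.5925, -0.0308, 0.1461], [0.6099, 0.0532, 0.1481]]
si tab 123 [[0.5604, -0.0443, 0.1719], [0.568, -0.0322, 0.1853], [0.5833, 0.0644, 0.1992]]
si mark 48 [-0.2085, -0.1695]
```

View pics/w11.png

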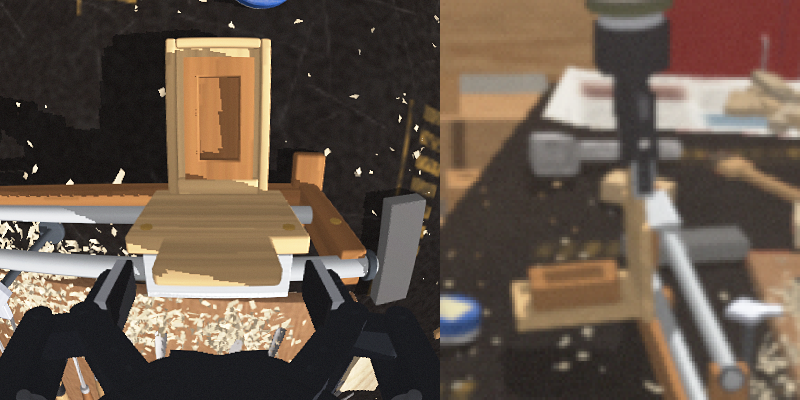

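>>> jog_arm(
  increments=[
    [0,0,0.005,0,0,0,1],
    [0,0,0.01,0,0,0,1],
    [0,0,0.01,0,0,0,0.7],
    [0,0,0.01,0,0,0,0.65],
    [0,0,0.01,0,0,0,0.65],
  ],
)

```text
clock: 20.02
position: [0.574, 0.0175, 0.1769]
ee_rot: [-0.001, 0.999, 0.0, 0.04]
ft_force: [-0.2, -0.9, 0.9]
grip_width: 0.826
grasp_force: 0.0
```

>>> jog_arm(
  increments=[
    [0,-0.003,0,0,0,0,0.65],
    [0,-0.009,0,0,0,0,0.65],
    [0,-0.016,0,0,0,0,0.65],
    [0,-0.023,0,0,0,0,0.65],
    [0,-0.03,0,0,0,0,0.65],
  ],
)

```text
clock: 20.43
position: [0.5741, -0.0095, 0.1778]
ee_rot: [-0.003, 0.999, 0.002, 0.04]
ft_force: [-3.0, 10.2, 3.9]
grip_width: 0.823
grasp_force: 5.3
```

```bash
python3 -c "
from chk import *
a,b,c=chk(-.009,'12')" | grep -v -e si -e slope
```

```text
t 20.43 p [ 0.5741 -0.0095  0.1778] th -3.1362 zax [ 0.0809  0.0045 -0.9967] F [-3.   10.18  3.93] w 0.823 g 5.3
[ 0.89  0.49 -1.2   1.72  0.51  1.19  1.15]
w tray 3667 [[0.4519, -0.0446, 0.0442], [0.4991, 0.0358, 0.0577]]
w pull 5982 [[0.4687, -0.0285, 0.0706], [0.5574, 0.0208, 0.0834]] ((513.2304077148438, -3.8015575408935547), (90.10033416748047, 50.745208740234375), 0.3262711465358734)
w hook 1381 [[0.5917, -0.0491, 0.1486], [0.6125, 0.0332, 0.1522]]
w tab 7504 [[0.5616, -0.0565, 0.1704], [0.5678, -0.0061, 0.1813], [0.5836, 0.0387, 0.1992]]
w mark 472 [-0.2022, -0.1657]
sc tray 369 [[0.4506, -0.0456, 0.0391], [0.499, 0.0351, 0.0611]]
sc pull 435 [[0.4677, -0.0322, 0.0702], [0.5572, 0.0204, 0.0844]] ((513.470703125, -6.998796463012695), (92.44475555419922, 55.4702033996582), 0.16133517026901245)
sc hook 78 [[0.5907, -0.0487, 0.1461], [0.6122, 0.0631, 0.1532]]
sc tab 243 [[0.5614, -0.054, 0.1704], [0.5685, -0.0141, 0.1809], [0.5839, 0.0388, 0.1997]]
sc mark 7 [-0.19, -0.1697]
```

>>> jog_arm(
  increments=[
    [0,-0.008,0,0,0,0,0.65],
    [0,-0.016,0,0,0,0,0.65],
    [0,-0.024,0,0,0,0,0.65],
    [0,-0.032,0,0,0,0,0.65],
    [0,-0.04,0,0,0,0,0.65],
  ],
)

```text
clock: 21.0
position: [0.5743, -0.0497, 0.1777]
ee_rot: [-0.003, 0.999, 0.002, 0.04]
ft_force: [-3.0, 10.3, 4.5]
grip_width: 0.824
grasp_force: 5.6
```

>>> jog_arm(
  increments=[
    [0,-0.008,0,0,0,0,0.65],
    [0,-0.016,0,0,0,0,0.65],
    [0,-0.024,0,0,0,0,0.65],
    [0,-0.032,0,0,0,0,0.65],
    [0,-0.04,0,0,0,0,0.65],
  ],
)

```text
clock: 21.42
position: [0.5743, -0.0899, 0.1776]
ee_rot: [-0.003, 0.999, 0.002, 0.04]
ft_force: [-1.8, 11.2, 4.0]
grip_width: 0.823
grasp_force: 5.4
```

>>> jog_arm(
  increments=[
    [0,-0.008,0,0,0,0,0.65],
    [0,-0.016,0,0,0,0,0.65],
    [0,-0.024,0,0,0,0,0.65],
    [0,-0.032,0,0,0,0,0.65],
    [0,-0.04,0,0,0,0,0.65],
  ],
)

```text
clock: 21.83
position: [0.5744, -0.13, 0.1775]
ee_rot: [-0.003, 0.999, 0.002, 0.04]
ft_force: [-3.2, 10.9, 4.4]
grip_width: 0.829
grasp_force: 5.2
```

>>> jog_arm(
  increments=[
    [0,-0.007,0,0,0,0,0.65],
    [0,-0.013,0,0,0,0,0.65],
    [0,-0.018,0,0,0,0,0.65],
    [0,-0.022,0,0,0,0,0.65],
    [0,-0.024,0,0,0,0,0.65],
  ],
)

```text
clock: 22.25
position: [0.5744, -0.1544, 0.1774]
ee_rot: [-0.002, 0.999, 0.002, 0.04]
ft_force: [-2.4, 10.2, 5.4]
grip_width: 0.831
grasp_force: 5.2
```

```bash
python3 -c "
from chk import *
a,b,c=chk(-.154,'13')" | grep -v -e slope
```

```text
t 22.25 p [ 0.5744 -0.1544  0.1774] th -3.1373 zax [ 0.0799  0.0033 -0.9968] F [-2.42 10.24  5.36] w 0.831 g 5.2
[ 1.1   0.54 -1.17  1.67  0.52  1.21  1.4 ]
w tray 3666 [[0.4521, -0.1907, 0.0441], [0.4992, -0.11, 0.0572]]
w pull 5977 [[0.4689, -0.1741, 0.072], [0.5575, -0.1249, 0.0831]] ((513.3220825195312, -149.6299591064453), (50.6085090637207, 90.26325225830078), 89.76348876953125)
w hook 1362 [[0.5915, -0.1943, 0.1486], [0.6125, -0.1118, 0.1519]]
w tab 7496 [[0.5617, -0.2015, 0.1703], [0.5681, -0.1515, 0.181], [0.5838, -0.1063, 0.1989]]
w mark 814 [-0.2035, -0.166]
sc tray 320 [[0.451, -0.1901, 0.0398], [0.4988, -0.1082, 0.0613]]
sc pull 383 [[0.468, -0.1751, 0.0702], [0.5576, -0.1222, 0.0842]] ((513.078369140625, -147.8876190185547), (55.01118850708008, 91.20530700683594), 89.97272491455078)
sc hook 73 [[0.5908, -0.1932, 0.1467], [0.6132, -0.0802, 0.1531]]
sc tab 214 [[0.5622, -0.1959, 0.1709], [0.5695, -0.1612, 0.1814], [0.5848, -0.1032, 0.1992]]
sc mark 16 [-0.1795, -0.1669]
si tray 333 [[0.4505, -0.1968, 0.0351], [0.4995, -0.1147, 0.0615]]
si pull 261 [[0.4693, -0.18, 0.07], [0.5553, -0.125, 0.0804]] ((512.8243408203125, -151.9971923828125), (88.81954193115234, 58.814571380615234), 1.918018102645874)
si hook 56 [[0.5916, -0.1972, 0.146], [0.6106, -0.1102, 0.1483]]
si tab 144 [[0.5594, -0.2075, 0.1708], [0.5671, -0.1982, 0.1826], [0.5831, -0.114, 0.197]]
si mark 50 [-0.2095, -0.1693]
```

>>> jog_arm(
  increments=[
    [0,-0.008,0,0,0,0,0.65],
    [0,-0.016,0,0,0,0,0.65],
    [0,-0.024,0,0,0,0,0.65],
    [0,-0.031,0,0,0,0,0.65],
    [0,-0.0345,0,0,0,0,0.65],
  ],
)

```text
clock: 22.82
position: [0.5744, -0.1894, 0.1773]
ee_rot: [-0.002, 0.999, 0.002, 0.04]
ft_force: [-3.5, 10.4, 4.7]
grip_width: 0.825
grasp_force: 5.1
```

>>> jog_arm(
  increments=[
    [0,0,0,0,0,0,0.65],
    [0,0,0,0,0,0,0.65],
    [0,0.004,0,0,0,0,0.8],
    [0,0.005,0,0,0,0,0.9],
    [0,0.005,0,0,0,0,0.9],
  ],
)

```text
clock: 23.23
position: [0.5744, -0.1862, 0.1769]
ee_rot: [-0.001, 0.999, -0.0, 0.04]
ft_force: [-0.7, -0.3, 0.7]
grip_width: 0.952
grasp_force: 0.0
```

>>> jog_arm(
  increments=[
    [0,0,-0.01,0,0,0,0.9],
    [0,0,-0.025,0,0,0,0.9],
    [0,0,-0.05,0,0,0,0.9],
    [0,0,-0.08,0,0,0,0.9],
    [0,0,-0.1,0,0,0,0.9],
  ],
)

```text
clock: 23.65
position: [0.5669, -0.1859, 0.2807]
ee_rot: [-0.001, 0.999, -0.0, 0.041]
ft_force: [0.3, -0.5, 0.5]
grip_width: 0.948
grasp_force: 0.0
```

```bash
python3 -c "
from chk import *
a,b,c=chk(-.185,'14')"
```

```text
t 23.65 p [ 0.5669 -0.1859  0.2807] th -3.1391 zax [ 8.260e-02 -7.000e-04 -9.966e-01] F [ 0.28 -0.49  0.5 ] w 0.948 g 0.0
[ 1.19  0.46 -1.23  1.53  0.44  1.38  1.51]
w tray 1918 [[0.4521, -0.2262, 0.0441], [0.499, -0.146, 0.0574]]
w pull 2697 [[0.4692, -0.21, 0.0717], [0.5572, -0.1606, 0.0832]] ((513.2660522460938, -185.5132293701172), (88.60578918457031, 50.43007278442383), 0.1955931931734085)
   top slope [ 0.053 -0.001  0.049]
w hook 2041 [[0.591, -0.2304, 0.1481], [0.6126, -0.1419, 0.1518]]
w tab 1429 [[0.5669, -0.2164, 0.1703], [0.5707, -0.186, 0.1807], [0.5788, -0.1557, 0.1826]]
w mark 488 [-0.2033, -0.1661]
sc tray 305 [[0.4508, -0.2254, 0.0393], [0.4991, -0.1426, 0.0611]]
sc pull 357 [[0.4687, -0.2109, 0.0702], [0.5577, -0.1573, 0.0844]] ((513.0765991210938, -184.4912109375), (55.1693000793457, 91.70841217041016), 89.40247344970703)
   top slope [ 0.062 -0.009  0.042]
sc hook 125 [[0.5906, -0.2277, 0.1462], [0.6126, -0.1395, 0.1527]]
sc tab 103 [[0.5657, -0.2138, 0.1705], [0.5702, -0.1815, 0.1797], [0.5783, -0.1529, 0.1835]]
sc mark 44 [-0.2015, -0.1654]
si tray 351 [[0.4503, -0.2331, 0.0349], [0.4989, -0.1488, 0.0617]]
si pull 298 [[0.4688, -0.2159, 0.0701], [0.556, -0.162, 0.0801]] ((512.0911865234375, -188.42047119140625), (90.11351776123047, 58.86256790161133), 2.1985974311828613)
   top slope [0.07  0.015 0.04 ]
si hook 76 [[0.5915, -0.2317, 0.146], [0.6104, -0.1474, 0.1483]]
si tab 71 [[0.565, -0.2231, 0.1701], [0.57, -0.1964, 0.1763], [0.5766, -0.1602, 0.1793]]
si mark 51 [-0.2084, -0.171]
```

Carrier centre −0.186 against mark −0.185; everything is resting and clear of the robot.

```bash
python3 -c "
from workcell import workorder
print(workorder.hand_in())"
```

```text
the job is handed in; nothing more can be done
None
```

The job is handed in: the carrier hangs on the rail about 1 mm from the point the pointer shows (camera measurement), with the pull flat in its pocket, hollow face up; the hand-in returned no verdict.

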